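Check weight on the bench scale, then hold the bearing tray ready over it

ROBOT

A 7-joint arm with a two-finger parallel gripper is mounted at the origin on the work surface. World frame = base frame: x ahead of the robot, y to its left, z up, the work surface at z = 0. Lengths are in m, angles in rad, forces in N, time in s.
With the tool pointing down it reaches from about 0.4 to 0.85 m from the base axis. Payload 10.4 kg.
Tool frame: the origin (TCP) lies at the very end of the fingers, on their centre line; the grasp point (between the pads) lies 19 mm behind it; z points along the fingers, y is the line along which they close (so a half turn about z gives the same grasp; the last joint's range is limited). The gripper opens to 85 mm and grips with 20 to 120 N. Pads are 22 mm wide; open, the fingers measure 114 mm over their backs; the gripper's body (76 mm by 85 mm) begins 54 mm behind the grasp point. The pads swing forward as they close: fully open they stand 13 mm farther back than shut.
Start: joints at [1.314, 0.332, -0.065, 1.46, 0.022, 1.35, -0.088], TCP at [0.145, -0.608, 0.21] pointing down, gripper open.
Joint ranges: [-2.6, 2.6], [-0.5, 2.12], [-1.47, 1.34], [0.16, 2.42], [-1.27, 4.41], [0.06, 2.06], [-2.6, 2.6]. Speed limits (rad/s): [2.22, 2.22, 2.79, 2.79, 3.14, 3.14, 3.14].

INTERFACE

Orientations are given as a unit quaternion [x, y, z, w].
In Python, from workcell import * gives the robot as it stands.
- The arm moves only by the tool step_arm, never from a script. Its argument "commands" is one flat list of numbers, 7 for each row, row after row: the finger opening in mm, from 0 to 85.4, then the shift along the world's x, y, z as a fraction of full scale, then the turn, a rotation vector about the world's x, y, z as a fraction of full scale. A call has exactly 10 rows; each row is the pose to reach, as a shift and turn from the pose commanded when the call began, turning the shorter way round; what a row does not reach only later rows make up. Full scale, the value 1, is 0.6 m for a shift and pi rad for a turn. A row lasts 1/8 s, in which the tool goes at most 62.5 mm and 10.7 degrees, less where a joint would pass 70% of its speed; a pose out of reach is approached as far as the arm can. A call with a number of a shift or a turn outside -1 to 1 is refused whole. A call with a gripper value outside its range is refused whole. The fingers move at their own pace and stop on an object; "squeeze" is the grip in N (left out, the last holds). Time passes only in rows, so rows that repeat a pose let the fingers close, or fill a call up. It gives the time, the measured TCP pose, the force, the opening and the grip force at its end, in the units of the state.
- get_obs(): the state, without advancing time (a new reading comes with each control period).
- camera(name): name is "scene" or "top" or "wrist"; returns the picture (420x560x3 uint8, red, green, blue); there is no depth.
- camera_params(name): a dict with "mtx" (3x3 intrinsics, pixels), "extrinsics" (4x4, takes a point from world to camera coordinates); the wrist camera has in their place "tool_from_camera" (4x4, takes a point from camera to tool coordinates, whose origin is the TCP and whose axes are the flange's). Camera axes: x right, y down, z forward; pixel columns grow to the right and rows downward; lengths in m; the calibration is good to about 2 mm. A picture is of the moment at which its call begins: read the wrist's pose just before it. camera_params takes no time and is no camera call.
- hand_in(): hands the job in; it is judged then, once.
The state is a dict: "clock": time; "joint_pos": joint angles; "joint_velocities": joint speeds; "tau": joint torques, N m; "position": TCP position; "ee_rot": TCP orientation; "ft_force": force on the tool from outside, world axes, zero at the start; "torque": the same for the moment, N m; "grip_width": opening from 0.0 (shut) to 1.0 (fully open); "grasp_force": force on a finger pad.
Only numpy, scipy, OpenCV 4.12 (cv2) and the standard library are available. Lean on these libraries where they do the work, as an engineer would, in place of code of your own. Each camera call takes 0.05 s, during which the arm holds its last target. There are 200 camera calls.

TASK

Prove the bench scale by gently standing the larger of the two check weights upright in the middle of its pan and letting go of it. Then pick up the bearing tray by its grip bar, keep it level so that the loose ball and the bearing ring stay in their pockets, and hold it still and level over the middle of the pan, a few centimetres clear above the check weight, ready to be swapped with it. Finish while still holding the tray there, and leave the small weight and the other things on the bench alone.

Things in the scene. Friction and masses are not known exactly. Their poses are not given: they have to be found in the camera images.
- pan (a joint): sprung pan of the scale: how far it has sunk, in m. 0 unloaded, grows downwards, stop at 0.018; spring about 610 N/m, damped, so the large weight alone sinks it about 0.008. Pan is a plain steel disc, 130 mm across, 5 mm thick.
- pan_top (a point): centre of the pan's flat upper face, z up; 76 mm above the bench when unloaded, moves down with the pan. A thin dark ring 60 mm across is engraved around it. Under the pan is the scale's grey housing, 180 x 170 mm and 50 mm high, centred below the pan, fixed to the bench.
- weight_large_mid (a point): the larger check weight, steel, loose, upright: cylinder 40 mm in diameter up to 46 mm, then a neck and a knob 27 mm in diameter at the top, 66 mm high in all, about 500 g. Point on its axis half-way up (33 mm above its underside), z up.
- weight_small_mid (a point): the smaller check weight, same shape, 28 mm in diameter, 46 mm high, about 200 g; not wanted, leave it. Point on its axis half-way up (23 mm above its underside). Either weight may stand nearer the robot.
- tray_grip (a point): bearing tray, aluminium, loose on the bench: plate 150 mm (its x) by 80 mm (its y), 4 mm thick, with an upright grip bar at its middle, 30 mm long in x, 16 mm thick in y, top 55 mm above the underside; grip it across y. This point is in the bar on the tray's centre line, 35 mm above the tray's underside; z up when level. Tray 220 g, about 310 g loaded; it balances within 5 mm of the bar's middle.
- pocket_a (a point): middle of the floor of the round pocket at the tray's +x end, 46 mm from the tray's middle, 4 mm above its underside: 44 mm inner diameter, rim 4 mm high and 3 mm thick. Axes as the tray's.
- pocket_b (a point): the same for the pocket at the tray's -x end.
- ball_center (a point): centre of the loose steel ball, 24 mm in diameter, 57 g, that can roll in one of the two pockets (either one); it is thrown out by jerks or by tipping the tray some 45 degrees.
- race: loose steel bearing ring lying in the other pocket, 32 mm outside, 20 mm inside, 10 mm high, 35 g. Origin: centre of its underside.
- tube_joint: bystander: T-shaped aluminium tube joint lying on the bench, 110 mm long, 36 mm high. Origin on the bench under its middle.
- tape: bystander: cardboard-brown ring of tape, 90 mm across, 24 mm high. Origin: centre of its underside.
- spray: bystander: grey can, 64 mm across, 170 mm high. Origin: centre of its underside.
- mug: bystander: white mug, 80 mm across, 92 mm high. Origin: centre of its underside.
- wrench: bystander: steel wrench lying on the bench. Origin under its middle.
- brush: bystander: brush lying on the bench. Origin under its middle.
Not all that is in view belongs to the job. Leave any blue or yellow look-alike of the part that bears weight_large_mid alone.

How it is judged:
On the way, in this order (a step that is already met when the one before it is completed fails the run):
1. the larger check weight stands upright in the middle of the pan (within 15 mm), let go, with the pan sunk under it (horizontal distance between weight_large_mid and pan_top below 0.015 m and z of weight_large_mid in the frame of pan_top between 0.03 and 0.036 m and value of joint pan between 0.005 and 0.0115 m and angle between weight_large_mid's own z axis and vertical below 0.08 rad and contact force between the fingers and weight_large below 0.05 N and height (world z) of tray_grip below 0.045 m), for 0.3 s.
2. the tray is lifted off the bench with the ball and the ring in their pockets (height (world z) of tray_grip above 0.065 m and contact force between the fingers and tray above 1 N and ((horizontal distance between ball_center and pocket_a below 0.022 m and z of ball_center in the frame of pocket_a between -0.003 and 0.016 m) or (horizontal distance between ball_center and pocket_b below 0.022 m and z of ball_center in the frame of pocket_b between -0.003 and 0.016 m)) and ((horizontal distance between race and pocket_a below 0.022 m and z of race in the frame of pocket_a between -0.003 and 0.006 m) or (horizontal distance between race and pocket_b below 0.022 m and z of race in the frame of pocket_b between -0.003 and 0.006 m))), for 0.2 s.
At the end, for the whole second after the job is handed in: Tray held in the fingers, still, level within 0.08 rad, middle within 30 mm of the pan's, underside 143-250 mm above the bench, touching neither weight nor scale; ball and ring in its pockets; larger weight free and upright within 15 mm of the pan's middle, pan sunk 5-11.5 mm (horizontal distance between weight_large_mid and pan_top below 0.015 m and z of weight_large_mid in the frame of pan_top between 0.03 and 0.036 m and value of joint pan between 0.005 and 0.0115 m and angle between each of weight_large_mid, tray_grip's own z axis and vertical below 0.08 rad and ((horizontal distance between ball_center and pocket_a below 0.022 m and z of ball_center in the frame of pocket_a between -0.003 and 0.016 m) or (horizontal distance between ball_center and pocket_b below 0.022 m and z of ball_center in the frame of pocket_b between -0.003 and 0.016 m)) and ((horizontal distance between race and pocket_a below 0.022 m and z of race in the frame of pocket_a between -0.003 and 0.006 m) or (horizontal distance between race and pocket_b below 0.022 m and z of race in the frame of pocket_b between -0.003 and 0.006 m)) and horizontal distance between tray_grip and pan_top below 0.03 m and height (world z) of tray_grip between 0.178 and 0.285 m and linear speed of tray below 0.02 m/s and angular speed of tray below 0.2 rad/s and contact force between the fingers and tray above 1 N and contact force between tray and weight_large below 0.05 N and contact force between tray and scale below 0.05 N); the arm keeps its last pose, push and grip.
It fails at once if the ball or the bearing ring leaves the tray's pockets (not (((horizontal distance between ball_center and pocket_a below 0.022 m and z of ball_center in the frame of pocket_a between -0.003 and 0.016 m) or (horizontal distance between ball_center and pocket_b below 0.022 m and z of ball_center in the frame of pocket_b between -0.003 and 0.016 m)) and ((horizontal distance between race and pocket_a below 0.022 m and z of race in the frame of pocket_a between -0.003 and 0.006 m) or (horizontal distance between race and pocket_b below 0.022 m and z of race in the frame of pocket_b between -0.003 and 0.006 m)))).
It fails at once if the tray is tipped more than 0.35 rad (angle between tray_grip's own z axis and vertical above 0.35 rad).
It fails at once if the pan is slammed or pushed down to near its stop (more than 15.5 mm) (value of joint pan above 0.0155 m).
It fails at once if the small check weight is moved more than 30 mm (distance of weight_small_mid from where it was at the start of the episode above 0.03 m).
It fails at once if another thing on the bench is moved more than 30 mm (distance of any of tube_joint, tape, spray, mug, wrench, brush from where it was at the start of the episode above 0.03 m).
It also fails if it takes over 72 s, if anything falls off the work surface, if the arm or the gripper's body presses on something with over 40 N, if the wrist force passes 120 N, or if a joint passes its speed limit or range.

## Working session

There is one attempt and no reset: what is moved stays moved. The work goes in short steps, Python scripts to look and compute and a tool call to move; the robot and the scene stay as the last step left them, time stands still between calls to the robot, and variables do not carry over. Pictures are saved under pics/ and viewed, at most 10 in all, crops included, and the job is handed in when it is done.

Besides the shell and the picture viewer there is one more tool, called after ">>>" in YAML: its name, and indented under it one key for each argument. step_arm: Moves the arm, as the interface text tells. Its arguments: {"type":"object","properties":{"commands":{"type":"array","items":{"type":"number"}},"squeeze":{"type":"number"}},"required":["commands"]}

```bash
mkdir -p pics
cat > h.py <<'E'
from workcell import *
import numpy as np, cv2
from scipy.spatial.transform import Rotation as R
def ext(name,obs=None):
    p=camera_params(name);K=np.array(p["mtx"])
    if name!="wrist": return K,np.array(p["extrinsics"])
    T=np.eye(4);T[:3,:3]=R.from_quat(obs["ee_rot"]).as_matrix();T[:3,3]=obs["position"]
    return K,np.linalg.inv(T@np.array(p["tool_from_camera"]))
def ray(K,E,uv):
    d=E[:3,:3].T@np.linalg.solve(K,[uv[0],uv[1],1.]);return -E[:3,:3].T@E[:3,3],d
def onplane(K,E,uv,z):
    c,d=ray(K,E,uv);return c+d*(z-c[2])/d[2]
def proj(K,E,P):
    q=K@(E[:3,:3]@np.asarray(P,float)+E[:3,3]);return q[:2]/q[2]
def tri(rs):
    A=np.zeros((3,3));b=np.zeros(3)
    for c,d in rs:
        d=d/np.linalg.norm(d);M=np.eye(3)-np.outer(d,d);A+=M;b+=M@c
    x=np.linalg.solve(A,b)
    return x,[np.linalg.norm(np.cross(x-c,d/np.linalg.norm(d))) for c,d in rs]
def save(n,im): cv2.imwrite(f"pics/{n}.png",im[:,:,::-1])
E
python3 - <<'E'
from h import *
o=get_obs();print(o["position"],o["ee_rot"],o["clock"])
for n in("scene","top","wrist"):
    im=camera(n);np.save(f"{n}0.npy",im);save(n+"0",im)
    K,E=ext(n,o);print(n,K.round(1).tolist(),ray(K,E,(280,210))[0].round(3),ray(K,E,(280,210))[1].round(3))
E
```

```text
[ 0.14469669 -0.60759709  0.20961108] [ 9.93173880e-01  1.16641074e-01 -1.14754554e-04 -7.00159924e-04] 0.0
scene [[419.6, 0.0, 287.7], [0.0, 419.6, 214.2], [0.0, 0.0, 1.0]] [1.115 0.255 0.732] [-0.595 -0.406 -0.694]
top [[449.3, 0.0, 276.0], [0.0, 449.3, 210.5], [0.0, 0.0, 1.0]] [ 0.454 -0.106  1.114] [ 0.119 -0.003 -0.993]
wrist [[302.3, 0.0, 280.8], [0.0, 302.3, 212.7], [0.0, 0.0, 1.0]] [ 0.209 -0.592  0.373] [-0.246 -0.055 -0.968]
```

View pics/scene0.png

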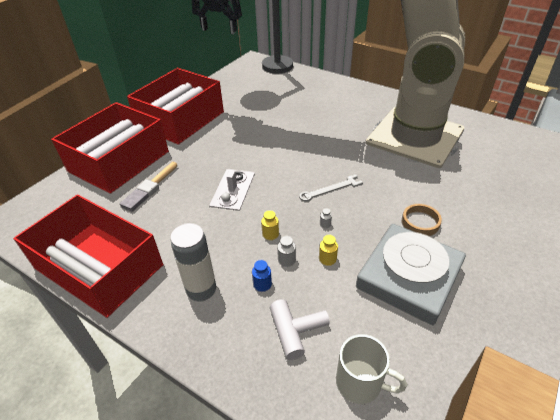

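View pics/top0.png

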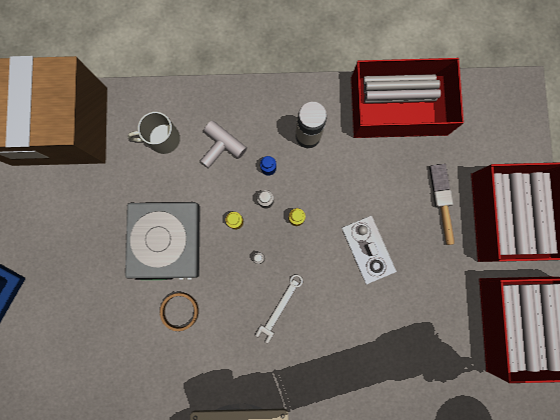

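The scene view has five weight-like things. The steel ones are at (287,250) and (326,217); yellow ones stand at (270,225) and (329,250), and a blue one at (262,276). In the top view the steel ones are at (265,199) and (258,258). The larger steel one, scene (287,250) / top (265,199), fits because it is uncoloured and the bigger of the two. The pan is at top (158,240) and the tray at top (369,249). I'll confirm this in one crop.

Run:
```python
from h import *
a=np.load("top0.npy")[180:285,220:410];b=np.load("scene0.npy")[160:300,200:350]
a=cv2.resize(a,(570,315),interpolation=cv2.INTER_CUBIC) ; b=cv2.resize(b,(0,0),fx=2,fy=2,interpolation=cv2.INTER_CUBIC)
c=np.zeros((600,600,3),np.uint8);c[:315,:570]=a;c[317:597,:300]=b
t=np.load("top0.npy")[190:290,115:210];c[317:597,310:576]=cv2.resize(t,(266,280),interpolation=cv2.INTER_CUBIC)
save("crop0",c)
```

```text
(no output)
```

View pics/crop0.png

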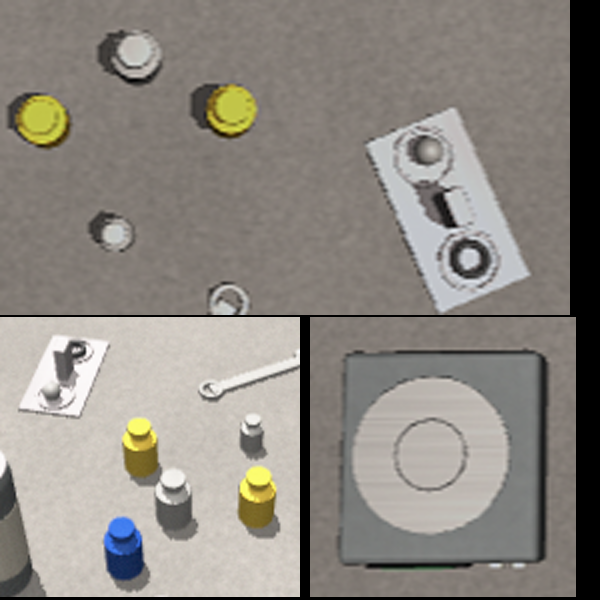

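The crop confirms it: the large steel weight is at crop (137,55), clearly bigger than the small steel one at (115,233). The tray is at (447,210), with the ball in its upper pocket and the ring in the lower one. Next I'll get rough positions from the two views, with the pan from ellipses.

Run:
```python
from h import *
Kt,Et=ext("top");Ks,Es=ext("scene")
def t2(a,b,n):
    x,r=tri([ray(Kt,Et,a),ray(Ks,Es,b)]);print(n,x.round(4),np.round(r,4));return x
t2((265.3,196.5),(287,241),"knob large")
t2((258.5,256.5),(326,212),"knob small")
t2((158.2,239.3),(416,257.5),"pan ring")
t2((373.3,249),(232.5,175),"bar top")
for nm,box,K,E in(("top",(120,195,205,285),Kt,Et),("scene",(365,215,465,300),Ks,Es)):
    im=np.load(nm+"0.npy");x0,y0,x1,y1=box;s=im[y0:y1,x0:x1].astype(int)
    m=((s[:,:,0]-s[:,:,2]>2)&(s.mean(2)>150)).astype(np.uint8)
    m=cv2.morphologyEx(m,cv2.MORPH_OPEN,np.ones((5,5)))
    for c in cv2.findContours(m,0,1)[0]:
        if cv2.contourArea(c)>1000:
            print(nm,cv2.contourArea(c),np.add(cv2.fitEllipse(cv2.convexHull(c))[0],(x0,y0)),cv2.fitEllipse(cv2.convexHull(c))[1])
# tray corners in top view
im=np.load("top0.npy").astype(int);s=im[205:292,332:405]
m=((s[:,:,2]-s[:,:,0]>3)&(s.mean(2)>130)).astype(np.uint8)
c=max(cv2.findContours(cv2.morphologyEx(m,cv2.MORPH_CLOSE,np.ones((3,3))),0,1)[0],key=cv2.contourArea)
r=cv2.minAreaRect(c);P=[onplane(Kt,Et,p+np.array([332,205]),.004)for p in cv2.boxPoints(r)]
print(r,np.round(P,4),np.mean(P,0).round(4))
for o in ("o",):
    st=get_obs();print(st["position"],st["joint_pos"])
```

```text
knob large [ 0.6127 -0.0734  0.0615] [0.0012 0.0012]
knob small [ 0.4722 -0.0537  0.0415] [0.0011 0.0011]
pan ring [0.5176 0.1778 0.068 ] [0.0005 0.0005]
bar top [ 0.4823 -0.3245  0.0457] [0.0028 0.0028]
top 2363.5 [157.54839706 238.98510742] (54.62442398071289, 56.52346420288086)
scene 3276.5 [428.06245422 246.70813751] (64.01528930664062, 91.71430969238281)
((36.527870178222656, 44.70655822753906), (61.26802062988281, 32.23728561401367), 66.37062072753906) [[ 0.5383 -0.2595  0.004 ]
 [ 0.5686 -0.3339  0.004 ]
 [ 0.4294 -0.3871  0.004 ]
 [ 0.3999 -0.3136  0.004 ]] [ 0.4841 -0.3235  0.004 ]
[ 0.1447585  -0.60768328  0.2097906 ] [ 1.31439071  0.33274741 -0.06472662  1.46073843  0.02155396  1.34991862
 -0.0884924 ]
```

>>> step_arm:
  commands: [85,0.09,0.09,0.01,0,0,0.01,85,0.16,0.16,0.02,0,0,0.02,85,0.23,0.23,0.03,0,0,0.03,85,0.3,0.3,0.04,0,0,0.043,85,0.37,0.36,0.05,0,0,0.043,85,0.43,0.42,0.06,0,0,0.043,85,0.47,0.46,0.067,0,0,0.043,85,0.49,0.48,0.067,0,0,0.043,85,0.49,0.48,0.067,0,0,0.043,85,0.49,0.48,0.067,0,0,0.043]

```text
clock: 1.4
position: [0.4375, -0.3215, 0.2503]
ee_rot: [0.983, 0.182, -0.0, 0.0]
ft_force: [-1.5, -0.7, -0.9]
grip_width: 0.994
grasp_force: 0.0
```

```bash
cat > snap.py <<'E'
from h import *
import sys,pickle
o=get_obs();im=camera("wrist");pickle.dump((o,im),open(sys.argv[1]+".pkl","wb"))
save(sys.argv[1],im);K,E=ext("wrist",o)
print(o["clock"],np.round(o["position"],4),np.round(o["ee_rot"],4),np.round(o["joint_pos"],2))
for n,P in dict(large=(.613,-.073,.0615),small=(.472,-.054,.042),pan=(.518,.178,.072),bar=(.483,-.324,.05)).items(): print(n,proj(K,E,P).round(0))
E
python3 snap.py wA
```

```text
1.4 [ 0.4375 -0.3215  0.2503] [ 9.833e-01  1.822e-01 -5.000e-04  0.000e+00] [ 0.87  0.15 -0.36  1.6   0.06  1.4  -0.7 ]
large [106. -70.]
small [72. 74.]
pan [-190.  -79.]
bar [296. 152.]
```

>>> step_arm:
  commands: [85,0.02,0.08,0,0,0,0,85,0.05,0.16,0,0,0,0,85,0.08,0.24,0,0,0,0,85,0.11,0.3,0,0,0,0,85,0.14,0.36,0,0,0,0,85,0.17,0.4,0,0,0,0,85,0.19,0.42,0,0,0,0,85,0.19,0.42,0,0,0,0,85,0.19,0.42,0,0,0,0,85,0.19,0.42,0,0,0,0]

```text
clock: 2.7
position: [0.5524, -0.0694, 0.2507]
ee_rot: [0.983, 0.182, -0.0, 0.0]
ft_force: [0.7, 0.0, 1.0]
grip_width: 0.998
grasp_force: 0.0
```

```bash
python3 snap.py wB
python3 - <<'E'
import cv2,numpy as np
a=cv2.imread("pics/wA.png");b=cv2.imread("pics/wB.png")
c=cv2.resize(np.hstack([a,b]),(800,300));d=np.zeros((600,800,3),np.uint8)
cv2.imwrite("pics/wAB.png",c)
E
```

```text
2.7 [ 0.5524 -0.0694  0.2507] [ 9.832e-01  1.825e-01 -1.000e-04  3.000e-04] [ 0.54  0.21 -0.58  1.56  0.12  1.41 -1.25]
large [303. 141.]
small [248. 239.]
pan [ 60. 140.]
bar [437. 301.]
```

View pics/wAB.png

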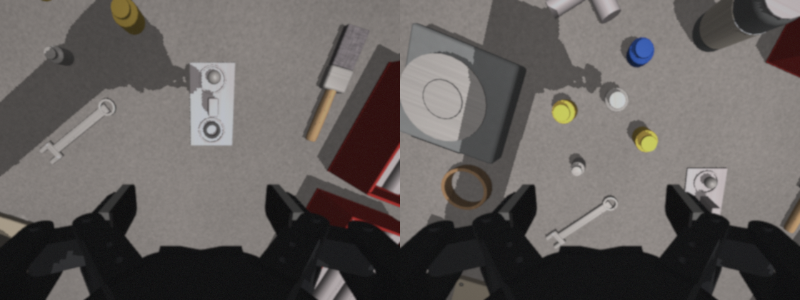

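Wrist view A shows the tray at about (297,145) full-scale pixels. View B shows the large steel weight at (304,139), with yellow neighbours at (230,155) and (344,196), and the pan ring at (59,137). I'll take one more view over the pan, then measure.

>>> step_arm:
  commands: [85,-0.02,0.06,0,0,0,0,85,-0.05,0.14,0,0,0,0,85,-0.08,0.22,0,0,0,0,85,-0.1,0.28,0,0,0,0,85,-0.12,0.33,0,0,0,0,85,-0.13,0.36,0,0,0,0,85,-0.13,0.36,0,0,0,0,85,-0.13,0.36,0,0,0,0,85,-0.13,0.36,0,0,0,0,85,-0.13,0.36,0,0,0,0]

```text
clock: 4.0
position: [0.4751, 0.1473, 0.2506]
ee_rot: [0.983, 0.183, -0.0, 0.0]
ft_force: [0.2, 0.6, 0.1]
grip_width: 0.997
grasp_force: 0.0
```

```bash
python3 snap.py wC
cat > meas.py <<'E'
from h import *
import pickle
V={}
for n in("wA","wB","wC"):
    o,im=pickle.load(open(n+".pkl","rb"));V[n]=(im,)+ext("wrist",o)
for n in("top","scene"): V[n]=(np.load(n+"0.npy"),)+ext(n)
def ring(v,P,r):   # ellipse of dark engraved ring, in a homography-free way: dark contour near predicted centre
    im,K,E=V[v];u=proj(K,E,P);w=int(np.linalg.norm(proj(K,E,np.add(P,(0,r,0)))-u)*1.35)+3
    x,y=int(u[0])-w,int(u[1])-w
    if x<0 or y<0 or x+2*w>560 or y+2*w>420: return None
    g=cv2.cvtColor(im[y:y+2*w,x:x+2*w],cv2.COLOR_RGB2GRAY);S=4
    g=cv2.resize(g,None,fx=S,fy=S,interpolation=cv2.INTER_CUBIC)
    bh=cv2.morphologyEx(g,cv2.MORPH_BLACKHAT,np.ones((21,21)))
    m=cv2.threshold(bh,0,255,cv2.THRESH_OTSU)[1]
    L=[c for c in cv2.findContours(m,cv2.RETR_LIST,cv2.CHAIN_APPROX_NONE)[0] if len(c)>100]
    out=[]
    for c in L:
        (cx,cy),ax,_=cv2.fitEllipse(c)
        if min(ax)>.9*w*S/1.35 and max(ax)<2.6*w*S/1.35: out.append((max(ax)/S,x+(cx+.5)/S-.5,y+(cy+.5)/S-.5))
    return out
P=(.518,.178,.072)
if __name__=="__main__":
    for v in V: print(v,proj(*V[v][1:],P).round(1),np.round(ring(v,P,.03) or 0,1).tolist())
    for v,P0,n in(("wC",P,70),("wB",(.613,-.073,.0615),40),("top",(.613,-.073,.0615),16),("scene",(.613,-.073,.0615),24),("wA",(.483,-.324,.03),75)):
        im,K,E=V[v];u=proj(K,E,P0).astype(int);s=im[max(u[1]-n,0):u[1]+n,max(u[0]-n,0):u[0]+n];print(v,u-n)
        V[v+"c"]=cv2.resize(s,(260,260),interpolation=cv2.INTER_NEAREST)
    z=np.zeros((260,260,3),np.uint8)
    save("crops",np.vstack([np.hstack([V["wCc"],V["wBc"],V["topc"]]),np.hstack([V["scenec"],V["wAc"],z])]))
E
python3 meas.py
```

```text
4.0 [0.4751 0.1473 0.2506] [ 9.832e-01  1.828e-01 -1.000e-04  0.000e+00] [ 0.33  0.08 -0.75  1.69  0.06  1.39 -1.63]
large [504. 146.]
small [423. 243.]
pan [269. 145.]
bar [606. 305.]
wA [-189.7  -79.1] 0
wB [ 59.8 139.8] [[56.9, 58.9, 138.3], [62.3, 59.3, 138.2]]
wC [268.8 145.2] [[54.1, 271.3, 144.0], [50.4, 271.2, 139.0]]
top [157.5 239.1] [[24.1, 157.5, 238.7], [26.8, 157.6, 238.7]]
scene [416.2 256.4] [[29.0, 414.6, 255.7]]
wC [198  75]
wB [262 101]
top [248 180]
scene [262 217]
wA [220  76]
```

View pics/crops.png

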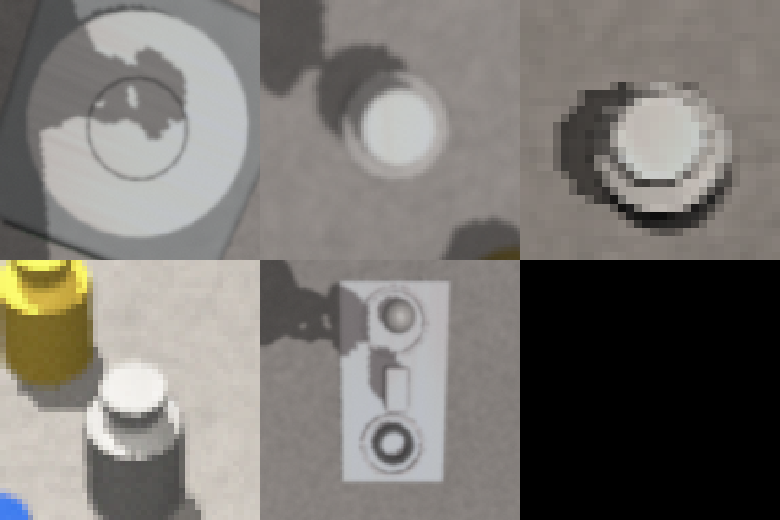

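The ring, the knob top and the bar top are all clear. In wB the knob-top centre is at (304.3,139.3), in wC the ring is at (271.4,143.7), and in wA the bar top is at about (299,149.4).

Run:
```python
from meas import *
def T(n,d):
    x,r=tri([ray(*V[v][1:],p) for v,p in d.items()]);print(n,x.round(4),np.round(r,4))
    for v,p in d.items(): print("  ",v,onplane(*V[v][1:],p,x[2]).round(4))
    return x
T("knob",dict(wB=(304.3,139.3),top=(264.7,195.6),scene=(286.4,239.6)))
T("pan",dict(wB=(59,138.2),wC=(271.4,143.7)))
T("pan",dict(wB=(59,138.2),wC=(271.4,143.7),top=(157.5,238.7),scene=(414.6,255.7)))
for v,p in dict(wB=(59,138.2),wC=(271.4,143.7),top=(157.5,238.7),scene=(414.6,255.7)).items(): print(v,onplane(*V[v][1:],p,.076).round(4))
for v,p in dict(wB=(304.3,139.3),top=(264.7,195.6),scene=(286.4,239.6)).items(): print(v,onplane(*V[v][1:],p,.066).round(4))
T("bar",dict(wA=(299.1,149.4),top=(373.3,249)))
```

```text
knob [ 0.6148 -0.073   0.068 ] [0.0007 0.0003 0.0008]
   wB [ 0.6154 -0.0734  0.068 ]
   top [ 0.6146 -0.0732  0.068 ]
   scene [ 0.6143 -0.0723  0.068 ]
pan [0.5208 0.1758 0.0771] [0. 0.]
   wB [0.5208 0.1758 0.0771]
   wC [0.5208 0.1758 0.0771]
pan [0.5201 0.1761 0.0755] [0.0007 0.0006 0.0016 0.0013]
   wB [0.5203 0.1769 0.0755]
   wC [0.5207 0.1758 0.0755]
   top [0.5187 0.1769 0.0755]
   scene [0.5211 0.175  0.0755]
wB [0.5205 0.1765 0.076 ]
wC [0.5207 0.1758 0.076 ]
top [0.5187 0.1768 0.076 ]
scene [0.5216 0.1751 0.076 ]
wB [ 0.6154 -0.0735  0.066 ]
top [ 0.6149 -0.0732  0.066 ]
scene [ 0.6129 -0.0733  0.066 ]
bar [ 0.4855 -0.327   0.0413] [0.0018 0.0018]
   wA [ 0.4871 -0.3262  0.0413]
   top [ 0.4839 -0.3277  0.0413]
```

>>> step_arm:
  commands: [66,0.04,-0.06,0,0,0,0,66,0.09,-0.14,0,0,0,0,66,0.13,-0.21,-0.03,0,0,0,66,0.17,-0.28,-0.07,0,0,0,66,0.21,-0.33,-0.12,0,0,0,66,0.233,-0.367,-0.17,0,0,0,66,0.233,-0.367,-0.22,0,0,0,66,0.233,-0.367,-0.23,0,0,0,66,0.233,-0.367,-0.23,0,0,0,66,0.233,-0.367,-0.23,0,0,0]

```text
clock: 5.3
position: [0.6154, -0.0719, 0.1143]
ee_rot: [0.983, 0.184, 0.001, 0.0]
ft_force: [0.4, 0.8, -0.2]
grip_width: 0.775
grasp_force: 0.0
```

```bash
python3 snap.py wD
python3 - <<'E'
from h import *
import pickle
o,im=pickle.load(open("wD.pkl","rb"));K,E=ext("wrist",o);print(o["grip_width"])
p=np.array(o["position"])
for q in((.615,-.073,.066),(p[0],p[1],.066)): print(proj(K,E,q))
E
```

```text
5.3 [ 0.6154 -0.0719  0.1143] [9.830e-01 1.836e-01 1.100e-03 4.000e-04] [ 0.48  0.45 -0.56  1.57  0.25  1.19 -1.33]
large [281. 226.]
small [206. 349.]
pan [-95. 228.]
bar [473. 431.]
0.7749313732349682
[281.71639163 225.47821955]
[280.59093933 224.47586998]
```

View pics/wD.png

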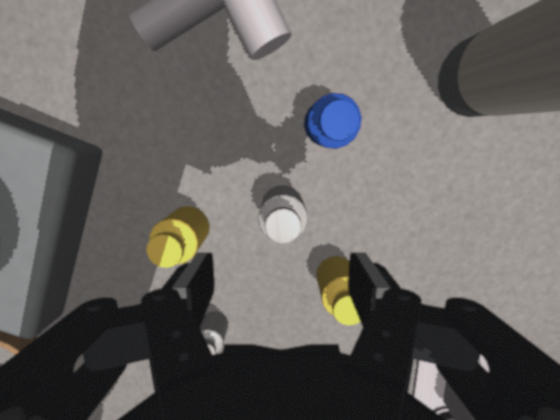

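The large steel weight's knob sits at (282,224), where I predicted it, between the fingers and clear of the yellow ones at (165,250) and (348,305). Descending.

>>> step_arm:
  commands: [66,0,-0.002,-0.03,0,0,0,66,0,-0.002,-0.06,0,0,0,66,0,-0.002,-0.09,0,0,0,66,0,-0.002,-0.12,0,0,0,66,0,-0.002,-0.145,0,0,0,66,0,-0.002,-0.16,0,0,0,66,0,-0.002,-0.168,0,0,0,66,0,-0.002,-0.168,0,0,0,45,0,-0.002,-0.168,0,0,0,30,0,-0.002,-0.168,0,0,0]
  squeeze: 45

```text
clock: 6.6
position: [0.6151, -0.0735, 0.0128]
ee_rot: [0.983, 0.183, 0.001, 0.0]
ft_force: [-1.8, -1.4, 3.3]
grip_width: 0.442
grasp_force: 45.0
```

>>> step_arm:
  commands: [30,0,0,0,0,0,0,30,0,0,0,0,0,0,30,0,0,0,0,0,0,30,0,0,0.01,0,0,0,30,0,0,0.03,0,0,0,30,0,0,0.06,0,0,0,30,0,0,0.1,0,0,0,30,0,0,0.15,0,0,0,30,0,0,0.19,0,0,0,30,0,0,0.2,0,0,0]

```text
clock: 7.85
position: [0.6157, -0.0733, 0.1345]
ee_rot: [0.983, 0.183, 0.002, 0.001]
ft_force: [-0.1, 0.1, -5.5]
grip_width: 0.442
grasp_force: 45.9
```

>>> step_arm:
  commands: [30,-0.01,0.03,0,0,0,0,30,-0.03,0.08,0,0,0,0,30,-0.055,0.145,0,0,0,0,30,-0.08,0.21,0,0,0,0,30,-0.105,0.28,0,0,0,0,30,-0.13,0.34,0,0,0,0,30,-0.15,0.39,0,0,0,0,30,-0.16,0.415,0,0,0,0,30,-0.16,0.415,0,0,0,0,30,-0.16,0.415,0,0,0,0]

```text
clock: 9.1
position: [0.5191, 0.174, 0.1315]
ee_rot: [0.983, 0.182, -0.0, 0.0]
ft_force: [0.3, -0.7, -4.6]
grip_width: 0.441
grasp_force: 46.0
```

```bash
python3 snap.py wE
python3 - <<'E'
from h import *
import pickle
o,im=pickle.load(open("wE.pkl","rb"));K,E=ext("wrist",o);im2=im.copy()
def circ(c,r,z):
    pts=np.array([proj(K,E,(c[0]+r*np.cos(t),c[1]+r*np.sin(t),z)) for t in np.linspace(0,6.28,60)]).astype(int)
    cv2.polylines(im2,[pts],True,(255,0,0),1)
p=o["position"];z0=p[2]-.0128
circ((.5205,.176),.03,.076);circ((.5205,.176),.065,.076);circ(p,.0135,z0+.066);circ(p,.02,z0+.046)
save("wE2",im2);save("top2",camera("top"))
E
```

```text
9.1 [0.5191 0.174  0.1315] [ 9.832e-01  1.825e-01 -2.000e-04  4.000e-04] [ 0.2   0.3  -0.71  1.74  0.21  1.18 -1.77]
large [609. 218.]
small [481. 335.]
pan [275. 219.]
bar [721. 413.]
```

View pics/wE2.png

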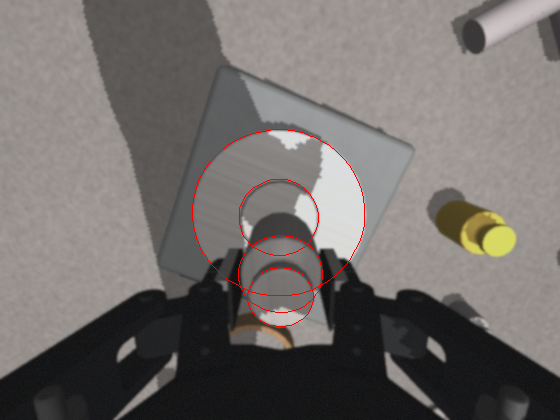

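The overlaid pan circles fit, and the weight is in the grip on the tool axis. Lowering.

>>> step_arm:
  commands: [30,0.001,0.002,-0.015,0,0,0,30,0.002,0.003,-0.03,0,0,0,30,0.002,0.003,-0.045,0,0,0,30,0.002,0.003,-0.055,0,0,0,30,0.002,0.003,-0.06,0,0,0,30,0.002,0.003,-0.064,0,0,0,30,0.002,0.003,-0.068,0,0,0,30,0.002,0.003,-0.072,0,0,0,30,0.002,0.003,-0.075,0,0,0,30,0.002,0.003,-0.075,0,0,0]

```text
clock: 10.45
position: [0.5199, 0.1774, 0.0869]
ee_rot: [0.983, 0.183, 0.0, 0.0]
ft_force: [0.1, 0.1, -4.0]
grip_width: 0.442
grasp_force: 46.1
```

>>> step_arm:
  commands: [30,0,0,-0.002,0,0,0,30,0,0,-0.004,0,0,0,30,0,0,-0.006,0,0,0,30,0,0,-0.008,0,0,0,30,0,0,-0.009,0,0,0,30,0,0,-0.009,0,0,0,30,0,0,-0.009,0,0,0,30,0,0,-0.009,0,0,0,30,0,0,-0.009,0,0,0,30,0,0,-0.009,0,0,0]

```text
clock: 11.7
position: [0.5199, 0.1774, 0.0815]
ee_rot: [0.983, 0.183, 0.0, -0.0]
ft_force: [-0.1, 0.6, -1.3]
grip_width: 0.438
grasp_force: 46.4
```

>>> step_arm:
  commands: [38,0,0,0,0,0,0,40,0,0,0,0,0,0,43,0,0,0,0,0,0,48,0,0,0,0,0,0,56,0,0,0,0,0,0,64,0,0,0,0,0,0,68,0,0,0,0,0,0,68,0,0,0,0,0,0,68,0,0,0.01,0,0,0,68,0,0,0.02,0,0,0]
  squeeze: 20

```text
clock: 12.95
position: [0.5199, 0.1775, 0.094]
ee_rot: [0.983, 0.183, 0.0, 0.0]
ft_force: [0.3, 0.1, 0.3]
grip_width: 0.799
grasp_force: 0.0
```

>>> step_arm:
  commands: [68,0,0,0.02,0,0,0,68,0,0,0.05,0,0,0,68,0,0,0.09,0,0,0,68,0,0,0.14,0,0,0,68,0,0,0.19,0,0,0,68,0,0,0.24,0,0,0,68,0,0,0.27,0,0,0,68,0,-0.02,0.28,0,0,0,68,0,-0.04,0.28,0,0,0,68,0,-0.06,0.28,0,0,0]

```text
clock: 14.2
position: [0.5195, 0.1398, 0.2604]
ee_rot: [0.983, 0.183, -0.001, 0.0]
ft_force: [0.4, -0.5, 0.5]
grip_width: 0.79
grasp_force: 0.0
```

```bash
python3 snap.py wF
python3 - <<'E'
from h import *
import pickle
o,im=pickle.load(open("wF.pkl","rb"));K,E=ext("wrist",o);im2=im.copy()
def circ(c,r,z):
    pts=np.array([proj(K,E,(c[0]+r*np.cos(t),c[1]+r*np.sin(t),z)) for t in np.linspace(0,6.28,60)]).astype(int)
    cv2.polylines(im2,[pts],True,(255,0,0),1)
circ((.5205,.176),.03,.068);circ((.5205,.176),.065,.068);circ((.5205,.176),.0135,.134)
save("wF2",np.hstack([im2[:300,100:450],cv2.resize(camera("scene")[190:310,340:480],(350,300))]))
E
```

```text
14.2 [0.5195 0.1398 0.2604] [ 9.831e-01  1.829e-01 -8.000e-04  2.000e-04] [ 0.28  0.18 -0.7   1.58  0.12  1.42 -1.64]
large [473. 179.]
small [400. 267.]
pan [250. 178.]
bar [575. 325.]
```

View pics/wF2.png

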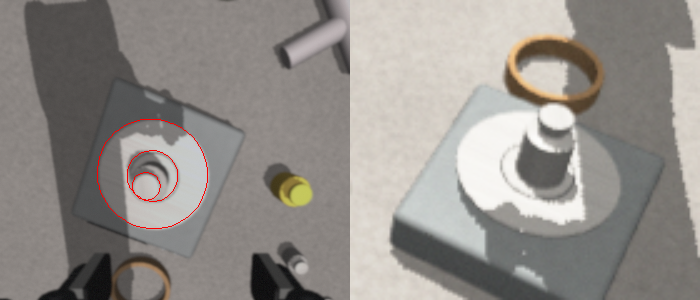

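The weight stands upright inside the engraved ring: in the left crop the knob matches the circle at (147,187). Now to the tray.

>>> step_arm:
  commands: [68,0,-0.06,0,0,0,0,68,-0.01,-0.16,0,0,0,0,68,-0.02,-0.26,0,0,0,0,68,-0.03,-0.36,0,0,0,0,68,-0.04,-0.46,0,0,0,0,68,-0.045,-0.56,0,0,0,0,68,-0.05,-0.65,0,0,0,0,68,-0.055,-0.71,-0.02,0,0,0,50,-0.055,-0.76,-0.06,0,0,0,50,-0.055,-0.775,-0.1,0,0,0]

```text
clock: 15.55
position: [0.486, -0.3257, 0.1999]
ee_rot: [0.983, 0.182, -0.0, -0.0]
ft_force: [-0.6, 0.7, -0.1]
grip_width: 0.586
grasp_force: 0.0
```

>>> step_arm:
  commands: [50,0,0,-0.04,0,0,0,50,0,0,-0.08,0,0,0,50,0,0,-0.11,0,0,0,50,0,0,-0.12,0,0,0,50,0,0,-0.12,0,0,0,50,0,0,-0.12,0,0,0,50,0,0,-0.12,0,0,0,50,0,0,-0.12,0,0,0,50,0,0,-0.12,0,0,0,50,0,0,-0.12,0,0,0]

```text
clock: 16.8
position: [0.4868, -0.3237, 0.1295]
ee_rot: [0.983, 0.183, 0.0, 0.0]
ft_force: [1.0, 0.3, 0.2]
grip_width: 0.593
grasp_force: 0.0
```

```bash
python3 snap.py wG
python3 - <<'E'
from h import *
import pickle
for n in("wA","wG"):
    o,im=pickle.load(open(n+".pkl","rb"));K,E=ext("wrist",o)
    u=proj(K,E,(.484,-.325,.004)).astype(int);n2=75 if n=="wA" else 150;x0=max(u[0]-n2,0);y0=max(u[1]-n2,0)
    s=im[y0:u[1]+n2,x0:u[0]+n2].astype(int)
    m=((s[:,:,2]-s[:,:,0]>3)).astype(np.uint8)
    m=cv2.morphologyEx(cv2.morphologyEx(m,cv2.MORPH_OPEN,np.ones((3,3))),cv2.MORPH_CLOSE,np.ones((5,5)))
    c=max(cv2.findContours(m,0,1)[0],key=cv2.contourArea)[:,0]+[x0,y0]
    W=np.array([onplane(K,E,p,.004)[:2] for p in c.astype(float)],np.float32)
    r=cv2.minAreaRect(W*1000);print(n,r,cv2.contourArea(c))
o,im=pickle.load(open("wG.pkl","rb"));p=o["position"]
i2=im.copy();cv2.drawContours(i2,[c[:,None]],-1,(255,0,0),1)
for q in((.484,-.325,.055),(p[0],p[1],.055)): print(proj(K,E,q));cv2.circle(i2,tuple(proj(K,E,q).astype(int)),3,(0,255,0),1)
save("wG2",i2)
E
```

```text
16.8 [ 0.4868 -0.3237  0.1295] [9.830e-01 1.834e-01 0.000e+00 1.000e-04] [ 0.79  0.32 -0.34  1.66  0.12  1.18 -0.78]
large [ -24. -107.]
small [-45. 108.]
pan [-503. -126.]
bar [279. 217.]
wA ((463.6756286621094, -332.67547607421875), (102.3039321899414, 77.07738494873047), 23.192180633544922) 3163.5
wG ((490.10235595703125, -349.7659912109375), (75.28523254394531, 14.92603874206543), 22.087217330932617) 748.5
[280.96005429 218.47275272]
[280.67101653 214.82311841]
```

View pics/wG2.png

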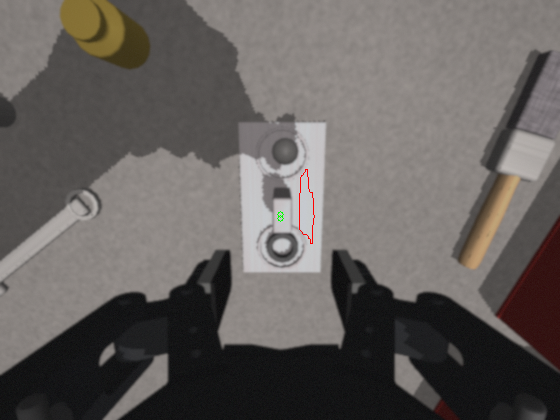

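The plate corners are at (238,122), (326,122), (321,273) and (244,273). The bar top centre is at about (282,216).

Run:
```python
from h import *
import pickle
o,im=pickle.load(open("wG.pkl","rb"));G=ext("wrist",o);oA,_=pickle.load(open("wA.pkl","rb"));A=ext("wrist",oA)
cg=[(238,122),(326,122),(321.5,273),(244,273)]
ca=[((x-260)/1.733+219.5,(y-260)/1.733+75.5) for x,y in((341.5,281),(450,281),(443,482),(342.5,482))]
for z in(.0,.004):
    W=np.array([onplane(*G,p,z) for p in cg]);d=(W[0]+W[1]-W[2]-W[3])/2;e=(W[1]+W[2]-W[0]-W[3])/2
    print(z,W.mean(0).round(4),np.degrees(np.arctan2(d[1],d[0])),np.linalg.norm(d),np.linalg.norm(e),np.degrees(np.arctan2(e[1],e[0])))
for a,g in zip(ca,cg): x,r=tri([ray(*A,a),ray(*G,g)]);print(x.round(4),np.round(r,4))
x,r=tri([ray(*A,(299.1,149.4)),ray(*G,(282,216))]);print("bar",x.round(4),r)
print(onplane(*G,(282,216),.055))
print("tool yaw",np.degrees(2*np.arctan2(o["ee_rot"][1],o["ee_rot"][0])))
```

```text
0.0 [ 0.4851 -0.3262 -0.    ] 21.54580566280297 0.15367852697098774 0.0820707464877225 -68.81270688192303
0.004 [ 0.486  -0.3258  0.004 ] 21.545805662802966 0.15158296335359936 0.08095162806707261 -68.81270688192309
[ 0.5417 -0.2619  0.0103] [0.0007 0.0007]
[ 0.5715 -0.3363 -0.0013] [0.0001 0.0001]
[ 0.4306 -0.3906  0.0054] [0.0004 0.0004]
[ 0.4016 -0.3154  0.0056] [0.0003 0.0003]
bar [ 0.4877 -0.3246  0.0606] [np.float64(0.0001617950770798329), np.float64(0.00016179507707975518)]
[ 0.48627344 -0.32503183  0.055     ]
tool yaw 21.133145888806858
```

>>> step_arm:
  commands: [50,-0.001,-0.003,-0.03,0,0,0,50,-0.001,-0.003,-0.06,0,0,0,50,-0.001,-0.003,-0.09,0,0,0,50,-0.001,-0.003,-0.12,0,0,0,50,-0.001,-0.003,-0.15,0,0,0,50,-0.001,-0.003,-0.17,0,0,0,50,-0.001,-0.003,-0.18,0,0,0,50,-0.001,-0.003,-0.184,0,0,0,45,-0.001,-0.003,-0.184,0,0,0,40,-0.001,-0.003,-0.184,0,0,0]

```text
clock: 18.1
position: [0.4865, -0.3256, 0.0196]
ee_rot: [0.983, 0.183, 0.0, 0.0]
ft_force: [-0.5, -0.9, 0.0]
grip_width: 0.468
grasp_force: 0.0
```

>>> step_arm:
  commands: [35,0,0,0,0,0,0,31,0,0,0,0,0,0,27,0,0,0,0,0,0,24,0,0,0,0,0,0,21,0,0,0,0,0,0,19,0,0,0,0,0,0,17,0,0,0,0,0,0,14,0,0,0,0,0,0,10,0,0,0,0,0,0,6,0,0,0,0,0,0]
  squeeze: 30

```text
clock: 19.35
position: [0.4862, -0.3253, 0.0191]
ee_rot: [0.983, 0.183, -0.0, -0.0]
ft_force: [-1.0, 1.7, 3.2]
grip_width: 0.177
grasp_force: 30.2
```

>>> step_arm:
  commands: [6,0,0,0,0,0,0,6,0,0,0,0,0,0,6,0,0,0.002,0,0,0,6,0,0,0.005,0,0,0,6,0,0,0.009,0,0,0,6,0,0,0.014,0,0,0,6,0,0,0.019,0,0,0,6,0,0,0.023,0,0,0,6,0,0,0.025,0,0,0,6,0,0,0.025,0,0,0]
  squeeze: 70

```text
clock: 20.6
position: [0.4863, -0.3254, 0.0341]
ee_rot: [0.983, 0.183, 0.0, 0.0]
ft_force: [0.2, -0.4, -3.2]
grip_width: 0.169
grasp_force: 68.3
```

Run:
```python
from h import *
o=get_obs();im=camera("scene");w=camera("wrist")
print(o["position"],o["ft_force"],o["torque"])
c=cv2.resize(im[140:230,180:290],(440,360),interpolation=cv2.INTER_CUBIC)
save("lift",np.hstack([c,w[60:420,120:440]]))
```

```text
[ 0.48627592 -0.32541758  0.03413778] [ 0.19770456 -0.38007127 -3.17079202] [-0.00112063  0.06910177 -0.02900007]
```

View pics/lift.png

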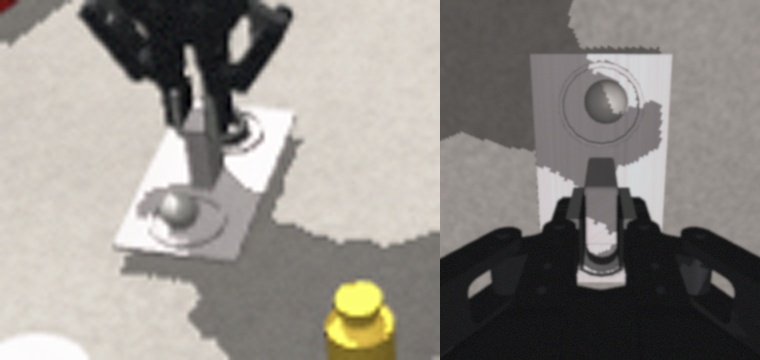

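The tray hangs level, with the ball and ring in their pockets, and the force reading of 3.2 N matches its loaded weight. Lifting and carrying smoothly.

>>> step_arm:
  commands: [6,0,0,0.01,0,0,0,6,0,0,0.03,0,0,0,6,0,0,0.06,0,0,0,6,0,0,0.1,0,0,0,6,0,0,0.14,0,0,0,6,0,0,0.18,0,0,0,6,0,0,0.22,0,0,0,6,0,0,0.245,0,0,0,6,0,0,0.26,0,0,0,6,0,0,0.265,0,0,0]

```text
clock: 21.95
position: [0.4862, -0.3254, 0.1933]
ee_rot: [0.983, 0.183, 0.0, 0.0]
ft_force: [0.8, 0.4, -4.0]
grip_width: 0.167
grasp_force: 68.5
```

>>> step_arm:
  commands: [6,0,0.01,0,0,0,0,6,0.002,0.03,0,0,0,0,6,0.004,0.06,0,0,0,0,6,0.007,0.1,0,0,0,0,6,0.01,0.14,0,0,0,0,6,0.013,0.18,0,0,0,0,6,0.016,0.22,0,0,0,0,6,0.019,0.26,0,0,0,0,6,0.022,0.3,0,0,0,0,6,0.025,0.34,0,0,0,0]

```text
clock: 23.2
position: [0.501, -0.1192, 0.193]
ee_rot: [0.983, 0.184, -0.0, 0.0]
ft_force: [0.2, -0.5, -3.0]
grip_width: 0.167
grasp_force: 68.5
```

>>> step_arm:
  commands: [6,0.003,0.04,0,0,0,0,6,0.006,0.08,0,0,0,0,6,0.009,0.12,0,0,0,0,6,0.012,0.16,0,0,0,0,6,0.015,0.2,0,0,0,0,6,0.018,0.24,0,0,0,0,6,0.021,0.28,0,0,0,0,6,0.024,0.32,0,0,0,0,6,0.026,0.35,0,0,0,0,6,0.028,0.37,0,0,0,0]

```text
clock: 24.45
position: [0.5173, 0.1025, 0.193]
ee_rot: [0.983, 0.184, -0.0, 0.0]
ft_force: [0.6, 0.8, -3.3]
grip_width: 0.168
grasp_force: 68.5
```

>>> step_arm:
  commands: [6,0.001,0.02,0,0,0,0,6,0.002,0.045,0,0,0,0,6,0.003,0.07,0,0,0,0,6,0.004,0.09,0,0,0,0,6,0.004,0.105,0,0,0,0,6,0.004,0.115,0,0,0,0,6,0.004,0.122,0,0,0,0,6,0.004,0.125,0,0,0,0,6,0.004,0.125,0,0,0,0,6,0.004,0.125,0,0,0,0]

```text
clock: 25.7
position: [0.5205, 0.1752, 0.193]
ee_rot: [0.983, 0.183, 0.0, 0.0]
ft_force: [-0.1, -0.4, -3.3]
grip_width: 0.167
grasp_force: 68.5
```

>>> step_arm:
  commands: [6,0,0,0,0,0,0,6,0,0,0,0,0,0,6,0,0,0,0,0,0,6,0,0,0,0,0,0,6,0,0,0,0,0,0,6,0,0,0,0,0,0,6,0,0,0,0,0,0,6,0,0,0,0,0,0,6,0,0,0,0,0,0,6,0,0,0,0,0,0]

```text
clock: 26.95
position: [0.5204, 0.1756, 0.1931]
ee_rot: [0.983, 0.183, 0.0, 0.0]
ft_force: [-0.7, -0.2, -3.6]
grip_width: 0.169
grasp_force: 68.5
```

Run:
```python
from h import *
import pickle
o=get_obs();w=camera("wrist");p=o["position"];save("end",w)
print(o["clock"],p,o["ft_force"],np.abs(o["joint_velocities"]).max(),o["grasp_force"],np.degrees(np.arccos(-R.from_quat(o["ee_rot"]).as_matrix()[2,2])))
# ball disc and tray far corners predicted if level, plate top at TCP-0.0151; compare edge columns with those of level model
K,E=ext("wrist",o);ax=np.array([np.cos(.376),np.sin(.376),0]);ay=np.array([-np.sin(.376),np.cos(.376),0]);c=np.array([p[0],p[1],p[2]-.0151])
print([proj(K,E,c+.075*ax+s*.04*ay).round(1).tolist() for s in(1,-1)])
g=cv2.cvtColor(w,cv2.COLOR_RGB2GRAY).astype(int)
u=proj(K,E,c+.07*ax).round().astype(int);print("far-edge row step",[int(np.argmax(np.diff(g[u[1]-25:u[1]+6,x]))+u[1]-25) for x in(u[0]-40,u[0],u[0]+40)],proj(K,E,c+.075*ax)[1])
r=w[u[1]+5].astype(int).sum(1);print("row edges",np.where(np.abs(np.diff(r))>90)[0].tolist(),proj(K,E,c+.068*ax+.04*ay),proj(K,E,c+.068*ax-.04*ay))
```

```text
26.95 [0.52043003 0.1755852  0.19305515] [-0.67951418 -0.24062018 -3.57086631] 0.0035053982116850695 68.47671389579773 0.006162021377308378
[[208.9, 115.2], [350.8, 114.3]]
far-edge row step [113, 113, 113] 114.76031987275243
row edges [350, 351] [209.74771765 128.09853819] [350.10773432 127.20984171]
```

The arm is still and the tray is level: its far edge is at row 113 all across, against 114.8 predicted for level. Its middle is within about 1 mm of the measured pan centre.

```bash
python3 -c "
from workcell import *
print(hand_in())"
```

```text
the job is handed in; nothing more can be done
None
```

I handed the job in at about 27 s. The large steel weight stands upright in the middle of the pan, and the tray is held still and level about 36 mm above it. The ball and ring were last seen in their pockets at lift-off; no result came back from the judging.

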